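# Swing the bench magnifier over the brooch

## Robot

A 6-joint arm with a two-finger parallel gripper is mounted at the origin on the work surface. World frame = base frame: x ahead of the robot, y to its left, z up, the work surface at z = 0. Lengths are in m, angles in rad, forces in N, time in s.
With the tool pointing down it reaches from about 0.375 to 0.975 m from the base axis. Payload 3.8 kg.
Tool frame: the origin (TCP) lies at the very end of the fingers, on their centre line; the grasp point (between the pads) lies 19 mm behind it; z points along the fingers, y is the line along which they close (so a half turn about z gives the same grasp; the last joint's range is limited). The gripper opens to 85 mm and grips with 20 to 120 N. Pads are 22 mm wide; open, the fingers measure 114 mm over their backs; the gripper's body (76 mm by 85 mm) begins 54 mm behind the grasp point. The pads swing forward as they close: fully open they stand 13 mm farther back than shut.
Start: joints at [1.141, 0.264, 1.604, -0, 1.274, -0.037], TCP at [0.258, 0.624, 0.231] pointing down, gripper open.
Joint ranges: [-2.63, 2.63], [-0.94, 2.18], [0.31, 2.57], [-1.31, 4.45], [0, 2.66], [-2.55, 2.55]. Speed limits (rad/s): [2.57, 2.57, 3.14, 3.14, 3.14, 3.14].

## Interface

Orientations are given as a rotation vector (axis times angle).
In Python, from workcell import monitor, viewer, job gives the robot as it stands. The module is installed in compiled form; this text tells all that it offers.
- The arm moves only by the tool step_arm, never from a script. Its argument "series" is one flat list of numbers, 4 for each row, row after row: the shift along the tool's x, y, z in m, then the turn about the tool's z in rad. A call has 1 to 8 rows; each row is the pose to reach, as a shift and turn from the pose commanded when the call began, along the tool's axes at that moment; what a row does not reach only later rows make up. A row lasts 1/8 s, in which the tool goes at most 62.5 mm and 10.7 degrees, less where a joint would pass 70% of its speed; a pose out of reach is approached as far as the arm can. A call with a gripper value outside its range is refused whole. "gripper" is the opening, from 0 (shut) to 1 (fully open), set as the call begins (left out, the last holds). The fingers move at their own pace and stop on an object; "newtons" is the grip in N (left out, the last holds). Time passes only in rows, so rows that repeat a pose let the fingers close. It gives the time, the measured TCP pose, the force, the opening and the grip force at its end, in the units of the state.
- monitor.read_state(): the state, without advancing time (a new reading comes with each control period).
- viewer.read_camera(name): name is "scene" or "top"; returns a dict with "image" (480x640x3 uint8, red, green, blue), "intrinsics" (3x3 intrinsics, pixels), "T" (4x4, takes a point from camera to world coordinates). Camera axes: x right, y up, looking along -z (the intrinsics and any distortion apply to the point x, -y, -z); pixel columns grow to the right and rows downward; lengths in m; the calibration is good to about 2 mm. A picture is of the moment at which its call begins. There is no depth.
- job.finish_job(): hands the job in; it is judged then, once.
Trained networks look in a picture, given as the dict that the camera call returned (one of the last four; its "shot" number tells which), for a name from the list of things; names that differ only in an ending like _2 or _b are one class to them, and where a whole thing is asked for, a point or a joint stands for the part that bears it (a point fixed in the world has none). Each returns a list of dicts, best first, with "score" (0 to 1); they miss things now and then, are a little off and sometimes report something else, mostly with a low value. They report only what shows in the picture. A call takes as long as a camera call.
- viewer.boxes_of(picture, label): "extent" ([centre column, centre row, width, height] in pixels, round what is visible of it).
- viewer.spot_point(picture, label): "point" ([column, row] in pixels: a listed point, or the origin of a listed thing).
The state is a dict: "time": time; "q": joint angles; "joint_vel": joint speeds; "joint_torque": joint torques, N m; "tool_pos": TCP position; "tcp_rot": TCP orientation; "wrist_force": force on the tool from outside, world axes, zero at the start; "torque": the same for the moment, N m; "width": opening from 0.0 (shut) to 1.0 (fully open); "grip_force": force on a finger pad.
Only numpy, scipy, OpenCV 4.12 (cv2) and the standard library are available. Lean on these libraries where they do the work, as an engineer would, in place of code of your own. Each camera call takes 0.05 s, during which the arm holds its last target. There are 200 camera calls.

## Task

Get the bench magnifier ready for examining the brooch in the square tray: with one fingertip, push the magnifier's jointed arms and the rim of its head round until the lens is centred straight above the brooch, and leave it standing still there. Only push, gently: do not pinch or lift anything, do not shift the magnifier's heavy foot, and leave the square tray and everything else on the table where it is.

Things in the scene. Friction and masses are not known exactly. Their poses are not given: they have to be found in the camera images.
- magnifier: The loose, heavy foot (4 to 6 kg) of the white bench magnifier: a disc 170 mm across and 26 mm high with an upright steel post 22 mm thick at its centre. Origin: centre of its underside, on the table and on the post's axis; z up. It carries the inner arm, and that the outer arm with the lens; both swing level and stay where left; nothing stands higher than 239 mm.
- inner_arm (a joint): Angle of the inner arm about the post, rad, counter-clockwise from above positive; at 0 it points along the foot's own -x. A tube 16 mm wide and high, centre line 215 mm above the table, 200 mm from post axis to elbow axis, with round swivels of 40 mm (post) and 36 mm (elbow). Stops at -1.7 and 1.7. It stays where left: friction 0.5 N m, about 3 N near the elbow moves it.
- outer_arm (a joint): Angle of the outer arm about the elbow, rad, counter-clockwise positive; at 0 it runs straight on from the inner arm. A bar 14 mm wide and high, 180 mm above the table (below the inner arm), 170 mm from elbow axis to lens centre. Stops at -2.4 and 2.4. Friction 0.1 N m: 0.6 N at the head turns it and not the stiffer inner arm; when the inner arm is pushed it is carried along, angle kept.
- elbow (a point): Point on the elbow's upright axis at the inner arm's centre line (215 mm above the table). Its axes turn with the inner arm: x points back to the post.
- lens (a point): Centre of the magnifier's lens, 180 mm above the table. The head is a white ring 130 mm in outer diameter and 24 mm high (168 to 192 mm above the table) round a clear glass 104 mm across. Its axes turn with the outer arm: x points back to the elbow.
- square_tray: Loose square card tray, 84 x 84 mm, 18 mm high, holding the brooch at its centre. Origin: centre of its underside. It is to stay where it is.
- brooch (a point): Centre of the brooch in the square tray: a round domed metal brooch, 50 mm across, about 12 mm above the table.
- long_tray: Loose long narrow card tray, 55 x 112 mm (long along its y), 18 mm high, with three clasps; not to be moved. Origin: centre of its underside.
- dish: Loose round glass dish, 90 mm across, 16 mm high, with a few buttons; not to be moved. Origin: centre of its underside.
- beaker: Loose glass beaker, 68 mm across, 90 mm high; not to be moved. Origin: centre of its underside.
- tweezers: Loose steel tweezers lying flat, about 108 mm long along x, 10 mm high; not to be moved. Origin: on the table, 33 mm from the closed end.
- weight: Loose steel weight with a knob, 48 mm across, 54 mm high; not to be moved. Origin: centre of its underside.
- jar: Loose glass jar with a lid, 56 mm across, 75 mm high; not to be moved. Origin: centre of its underside.
- brush: Loose brush lying along its x, about 170 mm long, lower than 25 mm; not to be moved. Origin: on the table under it.

How it is judged:
By the outcome, as a careful person would: the job done as asked, in the order asked, and still so for the second after the job is handed in, with the robot touching nothing.
It also fails if it takes over 61 s, if anything falls off the work surface, if the arm or the gripper's body presses on something with over 40 N, if the wrist force passes 120 N, or if a joint passes its speed limit or range.

## Working session

There is one attempt and no reset: what is moved stays moved. The work goes in short steps, Python scripts to look and compute and a tool call to move; the robot and the scene stay as the last step left them, time stands still between calls to the robot, and variables do not carry over. Pictures are saved under pics/ and viewed, at most 10 in all, crops included, and the job is handed in when it is done.

Besides the shell and the picture viewer there is one more tool, called after ">>>" by a JSON object that holds its "name" and its "arguments", one argument or row to a line. step_arm: Moves the arm, as the interface text tells. Its arguments: {"type":"object","properties":{"series":{"type":"array"},"gripper":{"type":"number"},"newtons":{"type":"number"}},"required":["series"]}

```bash
mkdir -p pics
cat > h.py <<'E'
import numpy as np, cv2
from workcell import monitor, viewer, job
def ray(p,uv):
    K=np.array(p["intrinsics"]);T=np.array(p["T"])
    d=np.linalg.inv(K)@[uv[0],uv[1],1]; d=np.array([d[0],-d[1],-d[2]])
    return T[:3,3],T[:3,:3]@d
def atz(p,uv,z):
    o,d=ray(p,uv); return (o+d*(z-o[2])/d[2])
def proj(p,X):
    K=np.array(p["intrinsics"]);T=np.array(p["T"])
    c=np.linalg.inv(T)@np.append(X,1); v=K@[c[0],-c[1],-c[2]]; return v[:2]/v[2]
Z=dict(magnifier=0,elbow=.215,lens=.18,square_tray=0,brooch=.012,long_tray=0,dish=0,beaker=0,tweezers=0,weight=0,jar=0,brush=0)
def look(names,cams=("top","scene"),save=None):
    for c in cams:
        p=viewer.read_camera(c)
        if save: cv2.imwrite(f"pics/{save}_{c}.png",p["image"][:,:,::-1])
        for n in names:
            for r in viewer.spot_point(p,n)[:2]:
                print(c,n,round(r["score"],2),np.round(r["point"]),np.round(atz(p,r["point"],Z[n]),4))
E
python3 - <<'E'
from h import *
look(Z,save="a")
for c in("top","scene"):
    p=viewer.read_camera(c); print(c,p["T"].round(3).tolist())
print(monitor.read_state())
E
```

```text
top magnifier 0.57 [308. 170.] [0.7829 0.0169 0.    ]
top elbow 0.6 [256. 220.] [0.6029 0.1179 0.215 ]
top elbow 0.34 [307. 284.] [0.4717 0.0173 0.215 ]
top lens 0.89 [176. 246.] [0.5597 0.286  0.18  ]
top square_tray 0.65 [387. 277.] [ 0.5161 -0.1664  0.    ]
top brooch 0.62 [388. 273.] [ 0.5238 -0.1665  0.012 ]
top long_tray 0.86 [308. 282.] [0.5078 0.0194 0.    ]
top dish 0.73 [399. 220.] [ 0.6542 -0.2003  0.    ]
top beaker 0.92 [229. 328.] [0.4021 0.2051 0.    ]
top beaker 0.61 [389. 277.] [ 0.5146 -0.1708  0.    ]
top tweezers 0.96 [443. 325.] [ 0.4019 -0.2896  0.    ]
top tweezers 0.42 [388. 278.] [ 0.5135 -0.1682  0.    ]
top jar 0.72 [168. 343.] [0.3713 0.3448 0.    ]
top brush 0.95 [492. 268.] [ 0.5332 -0.4146  0.    ]
scene magnifier 0.68 [285. 339.] [0.78   0.0103 0.    ]
scene elbow 0.88 [367. 248.] [0.6078 0.1188 0.215 ]
scene elbow 0.35 [416. 242.] [0.5527 0.2048 0.215 ]
scene lens 0.73 [444. 267.] [0.5636 0.275  0.18  ]
scene square_tray 0.68 [269. 228.] [ 0.5216 -0.1649  0.    ]
scene brooch 0.64 [268. 224.] [ 0.5184 -0.1686  0.012 ]
scene long_tray 0.88 [337. 247.] 
[... 549 characters left out ...]
.996], [0.0, 0.0, 0.0, 1.0]]
{'time': 1.4, 'q': array([ 1.14111646e+00,  2.63874174e-01,  1.60399998e+00, -7.22363826e-06,
        1.27366936e+00, -3.69015277e-02]), 'joint_vel': array([-0.00030693, -0.00102362,  0.00057434, -0.00202023,  0.00076727,
       -0.00035888]), 'joint_torque': array([-2.64380615e-04, -5.15053403e+01, -3.67710114e+01, -3.03759305e-05,
        1.04405368e-03, -3.01151381e-06]), 'tool_pos': array([0.25836809, 0.62360157, 0.23129715]), 'tcp_rot': array([6.13009637e-01, 3.08118646e+00, 7.25906497e-05]), 'wrist_force': array([-0.29069714,  0.26488745, -0.04266202]), 'torque': array([-0.03399758,  0.03963355,  0.00993287]), 'grip_force': 0.0, 'width': 1.0018554136500148}
```

View pictures.

View pics/a_top.png

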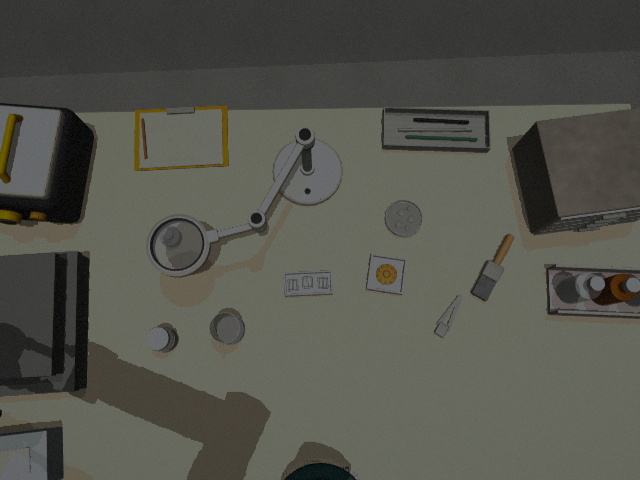

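View pics/a_scene.png

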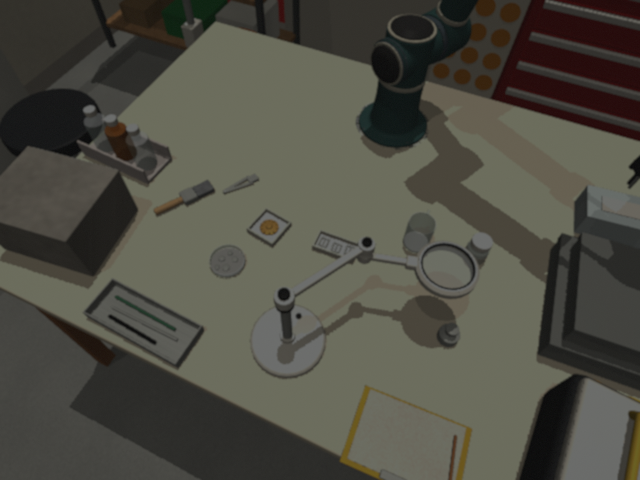

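```bash
cat >> h.py <<'E'
from scipy.spatial.transform import Rotation as R
def yaw():  # world direction of tool y, deg
    m=R.from_rotvec(monitor.read_state()["tcp_rot"]).as_matrix(); return np.degrees(np.arctan2(m[1,1],m[0,1]))
def rows(wps,start=None):
    """wps: (x,y,z,yaw_deg of tool y); prints rows in tool frame"""
    s=monitor.read_state(); m=R.from_rotvec(s["tcp_rot"]).as_matrix(); y0=yaw()
    print("t",round(s["time"],2),"at",s["tool_pos"].round(4),"yaw",round(y0,1))
    for w in wps:
        d=m.T@(np.array(w[:3])-s["tool_pos"]); t=-np.radians((w[3]-y0+180)%360-180)
        print(", ".join(f"{v:.3f}" for v in (*d,t)))
def interp(a,b,n): return [np.array(a)+(np.array(b)-a)*i/n for i in range(1,n+1)]
E
python3 - <<'E'
from h import *
rows([(.258,.624,.275,67.5)]+interp((.258,.624,.275,67.5),(.666,.134,.275,59.4),12))
E
```

```text
t 1.4 at [0.2584 0.6236 0.2313] yaw 67.5
0.000, 0.000, -0.044, -0.000
-0.047, -0.024, -0.044, 0.012
-0.094, -0.049, -0.044, 0.023
-0.141, -0.074, -0.044, 0.035
-0.188, -0.099, -0.044, 0.047
-0.235, -0.123, -0.044, 0.059
-0.282, -0.148, -0.044, 0.071
-0.329, -0.173, -0.044, 0.082
-0.376, -0.197, -0.044, 0.094
-0.423, -0.222, -0.044, 0.106
-0.470, -0.247, -0.044, 0.118
-0.517, -0.272, -0.044, 0.130
-0.564, -0.296, -0.044, 0.141
```

>>> {"name": "step_arm", "arguments": {
  "series": [0,0,-0.045,0,-0.047,-0.024,-0.045,0.01,-0.094,-0.049,-0.045,0.02,-0.141,-0.074,-0.045,0.035,-0.188,-0.099,-0.045,0.047,-0.235,-0.123,-0.045,0.06,-0.282,-0.148,-0.045,0.07,-0.329,-0.173,-0.045,0.08],
  "gripper": 0,
  "newtons": 20
}}

```text
time: 2.4
tool_pos: [0.497, 0.3364, 0.2765]
tcp_rot: [0.736, 3.054, 0.001]
wrist_force: [1.6, 0.0, 0.3]
width: 0.0
grip_force: 0.0
```

Run:
```python
from h import *
s=monitor.read_state();p=s["tool_pos"]
rows(interp((*p[:2],.275,63),(.666,.134,.275,59.4),5)+interp((.666,.134,.275,59.4),(.666,.134,.207,59.4),2))
```

```text
t 2.4 at [0.497  0.3364 0.2765] yaw 62.9
-0.049, -0.021, 0.002, 0.011
-0.097, -0.041, 0.002, 0.023
-0.146, -0.062, 0.002, 0.036
-0.194, -0.083, 0.002, 0.048
-0.243, -0.103, 0.002, 0.061
-0.243, -0.103, 0.036, 0.061
-0.243, -0.103, 0.070, 0.061
```

>>> {"name": "step_arm", "arguments": {
  "series": [-0.049,-0.021,0,0.01,-0.097,-0.041,0,0.02,-0.146,-0.062,0,0.036,-0.194,-0.083,0,0.048,-0.243,-0.103,0,0.06,-0.243,-0.103,0,0.06,-0.243,-0.103,0,0.06]
}}

```text
time: 3.28
tool_pos: [0.6653, 0.1355, 0.276]
tcp_rot: [-0.828, -3.03, -0.0]
wrist_force: [-0.5, 0.1, -0.8]
width: -0.001
grip_force: 0.0
```

Run:
```python
from h import *
look(["magnifier","elbow","lens","brooch"],save="b")
p=viewer.read_camera("scene")
s=monitor.read_state(); print(s["tool_pos"], proj(p,s["tool_pos"]))
```

```text
top magnifier 0.59 [306. 172.] [0.7794 0.0219 0.    ]
top elbow 0.35 [443. 325.] [ 0.3888 -0.2432  0.215 ]
top lens 0.93 [177. 246.] [0.5616 0.2845 0.18  ]
scene magnifier 0.83 [286. 338.] [0.7759 0.0103 0.    ]
scene elbow 0.83 [366. 246.] [0.6058 0.1158 0.215 ]
scene lens 0.87 [446. 268.] [0.5629 0.2799 0.18  ]
scene brooch 0.58 [270. 222.] [ 0.5112 -0.1676  0.012 ]
[0.6653865  0.13579679 0.27638301] [368.37644865 256.90183269]
```

View pics/b_scene.png

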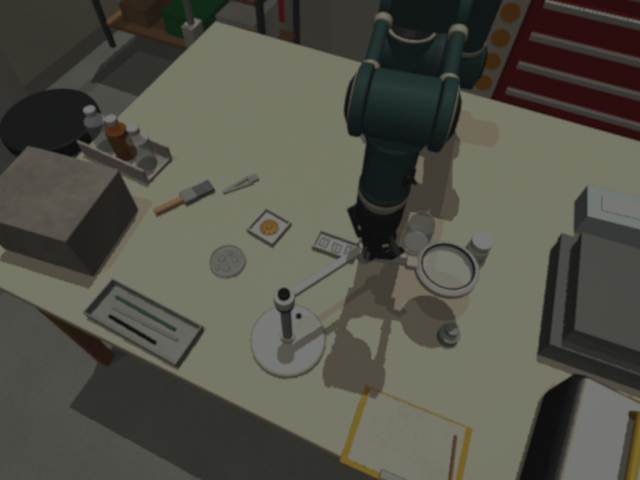

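```bash
cat >> h.py <<'E'
def brooch(f,c,p):
    im=cv2.imread(f); h=cv2.cvtColor(im,cv2.COLOR_BGR2HSV); u,v=map(int,proj(p,(.52,-.167,.01)))
    m=np.zeros(h.shape[:2],np.uint8); w=22; m[v-w:v+w,u-w:u+w]=((h[v-w:v+w,u-w:u+w,1]>130)&(h[v-w:v+w,u-w:u+w,0]<30)).astype(np.uint8)
    ys,xs=np.nonzero(m); print(c,"brooch",len(xs),xs.mean(),ys.mean(),atz(p,(xs.mean(),ys.mean()),.016).round(4))
P=np.array([.780,.014])
def fing(th,r,off,z):  # finger centre on CW side of inner arm at direction th, tool y along n
    t=np.radians(th); return (*(P+r*np.array([np.cos(t),np.sin(t)])+off*np.array([np.sin(t),-np.cos(t)])),z,th-90)
E
python3 - <<'E'
from h import *
for c in("top","scene"):
    p=viewer.read_camera(c); brooch(f"pics/a_{c}.png",c,p)
    if c=="top": print(atz(p,(306,135.5),.239),atz(p,(257,219),.235), atz(p,(308,171),.026))
    else: print(atz(p,(284.5,296.5),.239), atz(p,(367,243),.235), atz(p,(288,339),.026))
wp=[fing(149.4,.16,.045,.24),fing(149.4,.16,.045,.207),fing(149.4,.16,.038,.207),fing(149.4,.16,.030,.207)]+[fing(151+2.2*i,.16,.0235,.207) for i in range(0,13)]
rows(wp)
E
```

```text
top brooch 332 385.9578313253012 273.77710843373495 [ 0.5207 -0.1616  0.016 ]
[0.77201789 0.01543308 0.239     ] [0.60039295 0.11396525 0.235     ] [0.77166363 0.01643274 0.026     ]
scene brooch 176 268.8125 227.0909090909091 [ 0.5291 -0.1615  0.016 ]
[0.78621959 0.02209902 0.239     ] [0.61081023 0.11733831 0.235     ] [0.7854873  0.02082307 0.026     ]
t 3.92 at [0.6655 0.1356 0.2763] yaw 59.5
-0.000, -0.001, 0.036, 0.001
-0.000, -0.001, 0.069, 0.001
-0.000, -0.008, 0.069, 0.001
-0.000, -0.016, 0.069, 0.001
0.000, -0.027, 0.069, -0.026
0.001, -0.034, 0.069, -0.065
0.001, -0.040, 0.069, -0.103
0.001, -0.046, 0.069, -0.142
0.001, -0.052, 0.069, -0.180
0.001, -0.058, 0.069, -0.218
0.000, -0.065, 0.069, -0.257
-0.000, -0.071, 0.069, -0.295
-0.002, -0.077, 0.069, -0.334
-0.003, -0.083, 0.069, -0.372
-0.004, -0.089, 0.069, -0.410
-0.006, -0.095, 0.069, -0.449
-0.008, -0.101, 0.069, -0.487
```

>>> {"name": "step_arm", "arguments": {
  "series": [0,-0.001,0.036,0,0,-0.001,0.069,0,0,-0.008,0.069,0,0,-0.016,0.069,0,0,-0.024,0.069,-0.02,0.001,-0.03,0.069,-0.05,0.001,-0.036,0.069,-0.08,0.001,-0.042,0.069,-0.12]
}}

```text
time: 4.92
tool_pos: [0.644, 0.1001, 0.2088]
tcp_rot: [0.64, 3.073, 0.003]
wrist_force: [2.2, 3.1, 2.4]
width: 0.001
grip_force: 1.6
```

Run:
```python
from h import *
rows([fing(154+2.2*i,.16,.0235,.207) for i in range(0,14)])
look(["elbow","lens"])
```

```text
t 4.92 at [0.644  0.1001 0.2088] yaw 66.5
-0.000, 0.006, 0.002, 0.043
0.001, -0.000, 0.002, 0.005
0.002, -0.007, 0.002, -0.033
0.002, -0.013, 0.002, -0.072
0.003, -0.019, 0.002, -0.110
0.003, -0.025, 0.002, -0.149
0.003, -0.031, 0.002, -0.187
0.002, -0.038, 0.002, -0.225
0.002, -0.044, 0.002, -0.264
0.001, -0.050, 0.002, -0.302
-0.000, -0.056, 0.002, -0.341
-0.002, -0.062, 0.002, -0.379
-0.003, -0.068, 0.002, -0.417
-0.005, -0.074, 0.002, -0.456
top lens 0.82 [188. 256.] [0.5393 0.2608 0.18  ]
scene lens 0.97 [437. 252.] [0.5337 0.2515 0.18  ]
```

>>> {"name": "step_arm", "arguments": {
  "series": [0.001,-0.006,0.002,-0.03,0.002,-0.013,0.002,-0.07,0.003,-0.019,0.002,-0.11,0.003,-0.025,0.002,-0.15,0.003,-0.031,0.002,-0.19,0.002,-0.038,0.002,-0.225,0.002,-0.044,0.002,-0.265,0.001,-0.05,0.002,-0.3]
}}

```text
time: 6.22
tool_pos: [0.6227, 0.0546, 0.2053]
tcp_rot: [0.173, 3.136, 0.001]
wrist_force: [3.7, 3.4, 1.4]
width: -0.0
grip_force: 1.6
```

Run:
```python
from h import *
rows([fing(171+2*i,.16,.0235,.207) for i in range(0,8)])
look(["elbow","lens"])
```

```text
t 6.22 at [0.6227 0.0546 0.2053] yaw 83.7
-0.002, 0.008, -0.002, 0.047
-0.001, 0.002, -0.002, 0.012
-0.000, -0.003, -0.002, -0.023
0.000, -0.009, -0.002, -0.058
0.001, -0.014, -0.002, -0.093
0.001, -0.020, -0.002, -0.128
0.001, -0.026, -0.002, -0.163
0.001, -0.031, -0.002, -0.198
top elbow 0.56 [295. 230.] [0.5826 0.0403 0.215 ]
top lens 0.69 [228. 285.] [0.4778 0.1774 0.18  ]
scene elbow 0.86 [334. 225.] [0.5845 0.035  0.215 ]
scene lens 0.56 [407. 216.] [0.471  0.1659 0.18  ]
```

>>> {"name": "step_arm", "arguments": {
  "series": [0.001,-0.006,-0.002,-0.03,0.001,-0.012,-0.002,-0.07,0.001,-0.018,-0.002,-0.11,0.001,-0.024,-0.002,-0.15,0.001,-0.028,-0.002,-0.17,0.001,-0.029,-0.002,-0.17]
}}

```text
time: 7.28
tool_pos: [0.6173, 0.026, 0.2066]
tcp_rot: [0.089, -3.138, -0.001]
wrist_force: [-1.2, 4.3, -1.5]
width: -0.0
grip_force: 1.7
```

Run:
```python
from h import *
s=monitor.read_state(); print(s["tool_pos"],yaw())
look(["elbow","lens","magnifier","brooch"],save="c")
```

```text
[0.61734388 0.02595629 0.20661772] 93.24926412076617
top elbow 0.75 [314. 231.] [0.5793 0.0022 0.215 ]
top elbow 0.53 [167. 339.] [0.3716 0.2875 0.215 ]
top lens 0.62 [256. 297.] [0.453  0.1221 0.18  ]
top magnifier 0.46 [231. 328.] [0.4027 0.2005 0.    ]
top brooch 0.87 [389. 270.] [ 0.5289 -0.1697  0.012 ]
top brooch 0.71 [442. 322.] [ 0.4062 -0.287   0.012 ]
scene elbow 0.64 [319. 219.] [0.5839 0.0006 0.215 ]
scene lens 0.97 [386. 202.] [0.4528 0.1111 0.18  ]
scene magnifier 0.6 [286. 337.] [0.7751 0.0091 0.    ]
scene brooch 0.75 [269. 224.] [ 0.5184 -0.1678  0.012 ]
```

View pics/c_top.png

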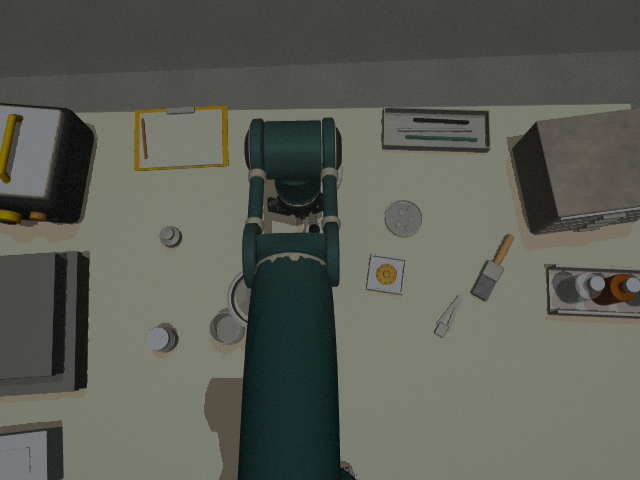

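```bash
cat >> h.py <<'E'
E0=np.array([.5815,.0015])
def fing2(ph,r,off,z,E=None):
    E=E0 if E is None else E
    t=np.radians(ph); return (*(E+r*np.array([np.cos(t),np.sin(t)])+off*np.array([np.sin(t),-np.cos(t)])),z,ph-90)
E
python3 - <<'E'
from h import *
rows([(.618,.045,.21,83),(.59,.07,.21,73),fing2(153,.08,.045,.21),fing2(143,.08,.045,.207),fing2(138,.08,.045,.207),fing2(138,.08,.045,.175)])
E
```

```text
t 7.78 at [0.6181 0.0259 0.2072] yaw 93.3
-0.001, 0.019, -0.003, 0.179
0.026, 0.046, -0.003, 0.354
0.084, 0.057, -0.003, 0.528
0.070, 0.064, 0.000, 0.703
0.062, 0.066, 0.000, 0.790
0.062, 0.066, 0.032, 0.790
```

>>> {"name": "step_arm", "arguments": {
  "series": [0,0.019,-0.003,0.1,0.026,0.046,-0.003,0.28,0.045,0.06,-0.003,0.46,0.062,0.066,0,0.64,0.062,0.066,0,0.79,0.062,0.066,0.032,0.79,0.062,0.066,0.032,0.79]
}}

```text
time: 8.65
tool_pos: [0.5511, 0.0872, 0.1735]
tcp_rot: [-1.124, -2.931, 0.004]
wrist_force: [-0.3, -0.0, -0.5]
width: 0.006
grip_force: 0.0
```

Run:
```python
from h import *
look(["elbow","lens"],save="d")
s=monitor.read_state(); p=viewer.read_camera("scene"); print(proj(p,s["tool_pos"]))
rows([fing2(138,.08,.036,.175),fing2(138,.08,.028,.175)]+[fing2(138+5*i,.08,.0215,.175) for i in range(0,14)])
```

```text
top elbow 0.64 [314. 232.] [0.5779 0.003  0.215 ]
top elbow 0.31 [387. 277.] [ 0.4844 -0.1392  0.215 ]
scene elbow 0.81 [318. 220.] [0.5856 0.0007 0.215 ]
scene lens 0.76 [389. 204.] [0.4568 0.1182 0.18  ]
[360.71564988 232.71902947]
t 9.0 at [0.5534 0.088  0.1765] yaw 48.0
0.001, -0.009, 0.001, 0.000
0.001, -0.017, 0.001, 0.000
0.001, -0.024, 0.001, 0.000
0.003, -0.031, 0.001, -0.087
0.004, -0.038, 0.001, -0.174
0.004, -0.045, 0.001, -0.262
0.004, -0.053, 0.001, -0.349
0.003, -0.060, 0.001, -0.436
0.001, -0.067, 0.001, -0.523
-0.001, -0.074, 0.001, -0.611
-0.004, -0.080, 0.001, -0.698
-0.007, -0.087, 0.001, -0.785
-0.011, -0.093, 0.001, -0.872
-0.015, -0.099, 0.001, -0.960
-0.020, -0.104, 0.001, -1.047
-0.025, -0.109, 0.001, -1.134
```

View pics/d_scene.png

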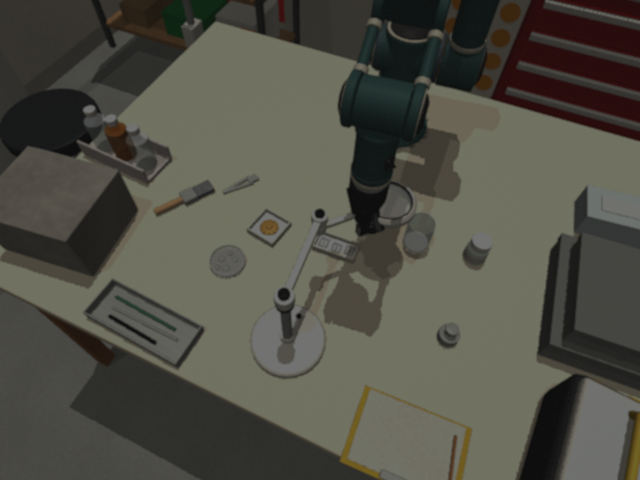

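>>> {"name": "step_arm", "arguments": {
  "series": [0.001,-0.009,0,0,0.001,-0.017,0,0,0.001,-0.024,0,0,0.003,-0.031,0,-0.09,0.004,-0.038,0,-0.175,0.004,-0.045,0,-0.26,0.004,-0.053,0,-0.35,0.003,-0.06,0,-0.435]
}}

```text
time: 10.0
tool_pos: [0.5099, 0.0453, 0.1755]
tcp_rot: [0.462, 3.107, 0.001]
wrist_force: [1.4, 1.4, -0.2]
width: 0.003
grip_force: 0.7
```

Run:
```python
from h import *
rows([fing2(163+5*i,.08,.0215,.175) for i in range(0,16)])
look(["elbow","lens"])
```

```text
t 10.0 at [0.5099 0.0453 0.1755] yaw 73.1
-0.001, 0.001, 0.001, 0.001
0.000, -0.007, 0.001, -0.086
0.001, -0.014, 0.001, -0.173
0.002, -0.021, 0.001, -0.260
0.001, -0.028, 0.001, -0.348
0.000, -0.035, 0.001, -0.435
-0.001, -0.042, 0.000, -0.522
-0.003, -0.049, 0.000, -0.609
-0.006, -0.056, 0.000, -0.697
-0.009, -0.062, 0.000, -0.784
-0.013, -0.068, 0.000, -0.871
-0.018, -0.074, 0.000, -0.958
-0.023, -0.080, 0.000, -1.046
-0.028, -0.084, 0.000, -1.133
-0.034, -0.089, 0.000, -1.220
-0.040, -0.093, 0.000, -1.308
top elbow 0.65 [313. 231.] [0.5787 0.005  0.215 ]
top elbow 0.33 [388. 275.] [ 0.4881 -0.1413  0.215 ]
scene elbow 0.92 [318. 218.] [ 0.5807 -0.0011  0.215 ]
scene lens 0.67 [365. 179.] [0.4095 0.0428 0.18  ]
```

>>> {"name": "step_arm", "arguments": {
  "series": [0,-0.007,0,-0.085,0.001,-0.014,0,-0.17,0.002,-0.021,0,-0.26,0.001,-0.028,0,-0.35,0,-0.035,0,-0.435,-0.001,-0.042,0,-0.52,-0.003,-0.049,0,-0.61,-0.006,-0.056,0,-0.7]
}}

```text
time: 11.3
tool_pos: [0.4989, -0.0095, 0.1751]
tcp_rot: [0.631, -3.077, -0.001]
wrist_force: [-1.1, 0.8, 0.1]
width: 0.003
grip_force: 0.7
```

Run:
```python
from h import *
rows([fing2(203+5*i,.08,.0215,.175) for i in range(0,10)])
look(["elbow","lens"])
```

```text
t 11.3 at [ 0.4989 -0.0095  0.1751] yaw 113.2
-0.000, -0.001, 0.000, 0.003
0.001, -0.008, 0.000, -0.084
0.002, -0.015, 0.000, -0.171
0.003, -0.022, 0.000, -0.259
0.002, -0.029, 0.000, -0.346
0.001, -0.036, 0.000, -0.433
-0.000, -0.043, 0.000, -0.521
-0.002, -0.050, 0.000, -0.608
-0.005, -0.057, -0.000, -0.695
-0.008, -0.063, -0.000, -0.782
top lens 0.79 [347. 314.] [ 0.4163 -0.0614  0.18  ]
top lens 0.48 [310. 283.] [0.4802 0.013  0.18  ]
scene elbow 0.98 [319. 216.] [ 0.5771 -0.0008  0.215 ]
scene lens 0.91 [317. 169.] [ 0.428  -0.0726  0.18  ]
```

>>> {"name": "step_arm", "arguments": {
  "series": [0.001,-0.008,0,-0.085,0.002,-0.015,0,-0.17,0.003,-0.022,0,-0.26,0.002,-0.029,0,-0.345,0.001,-0.036,0,-0.435,0,-0.043,0,-0.52,-0.002,-0.05,0,-0.61,-0.005,-0.057,0,-0.695]
}}

```text
time: 12.6
tool_pos: [0.5269, -0.0076, 0.1695]
tcp_rot: [1.513, -2.707, 0.124]
wrist_force: [-0.5, 1.0, -0.6]
width: 0.003
grip_force: 0.0
```

Run:
```python
from h import *
look(["elbow","lens","brooch","magnifier"],save="e")
s=monitor.read_state(); print(s["tool_pos"],yaw())
```

```text
top elbow 0.22 [231. 324.] [0.3982 0.1655 0.215 ]
top lens 0.34 [164. 343.] [0.3645 0.3015 0.18  ]
top magnifier 0.76 [303. 170.] [0.7831 0.0296 0.    ]
scene elbow 0.77 [319. 217.] [ 5.80e-01 -2.00e-04  2.15e-01]
scene lens 0.62 [285. 173.] [ 0.4725 -0.1358  0.18  ]
scene brooch 0.92 [268. 222.] [ 0.5138 -0.1725  0.012 ]
scene brooch 0.2 [337. 249.] [0.5132 0.0248 0.012 ]
scene magnifier 0.79 [287. 338.] [0.7763 0.0133 0.    ]
[ 0.52648344 -0.00869751  0.16957161] 148.38499112054248
```

View pics/e_top.png

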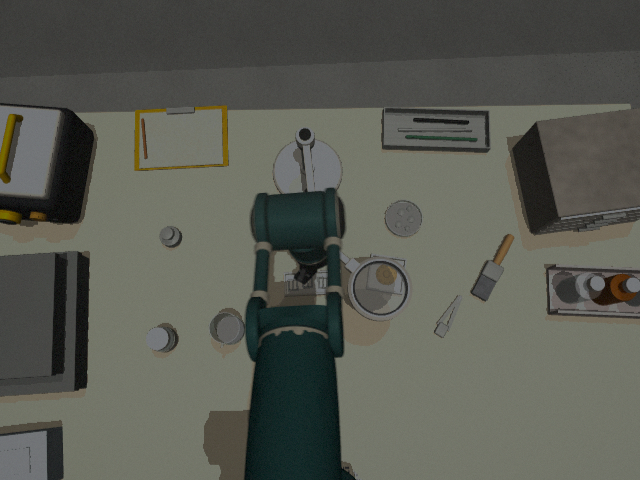

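View pics/e_scene.png

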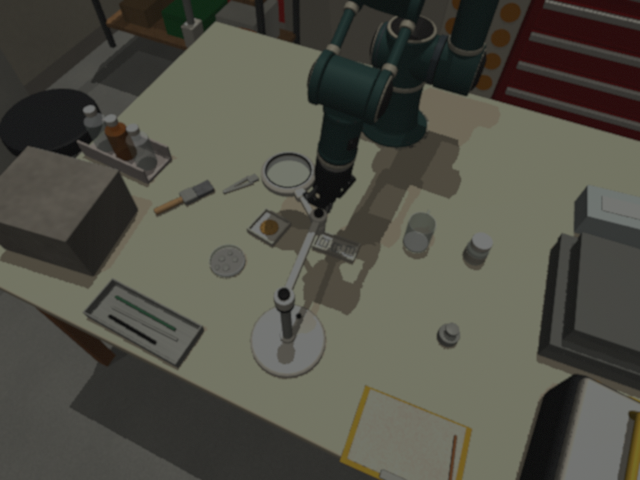

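>>> {"name": "step_arm", "arguments": {
  "series": [0,0.02,0,0.1,0,0.04,0,0.25,0,0.04,0,0.4,0,0.04,0,0.4]
}}

```text
time: 13.6
tool_pos: [0.4924, 0.0125, 0.1676]
tcp_rot: [0.95, -2.969, 0.133]
wrist_force: [0.5, 0.7, -0.0]
width: 0.002
grip_force: 0.0
```

Run:
```python
from h import *
s=monitor.read_state(); print(s["tool_pos"],s["tcp_rot"],yaw(),s["q"].round(2),s["wrist_force"])
look(["elbow","lens"])
```

```text
[0.49238499 0.01254964 0.16762351] [ 0.95019638 -2.96871775  0.13273292] 125.5961993112024 [ 0.04 -0.03  2.06 -0.1   1.12 -2.11] [ 0.50872061  0.74503791 -0.03663688]
top elbow 0.48 [442. 326.] [ 0.3869 -0.2409  0.215 ]
top lens 0.95 [379. 288.] [ 0.466  -0.1261  0.18  ]
scene elbow 0.65 [316. 220.] [ 0.5875 -0.0029  0.215 ]
scene lens 0.98 [291. 171.] [ 0.4609 -0.1257  0.18  ]
```

```bash
cat >> h.py <<'E'
def fing3(ph,r,off,z,E=None):
    f=fing2(ph,r,off,z,E); return (*f[:3],ph-180)
E
python3 - <<'E'
from h import *
m=R.from_rotvec(monitor.read_state()["tcp_rot"]).as_matrix(); print(m[:,2].round(3))
rows([(.49,.005,.178,126),(.49,.0,.178,47)]+[fing3(227,.08,.045,.178)])
E
```

```text
[ 0.005 -0.088 -0.996]
t 13.9 at [0.4926 0.0126 0.1674] yaw 125.6
0.007, -0.005, -0.010, -0.007
0.010, -0.010, -0.009, 1.371
0.022, -0.033, -0.007, 1.371
```

>>> {"name": "step_arm", "arguments": {
  "series": [0,0,-0.01,0.17,0.007,-0.005,-0.01,0.35,0.01,-0.01,-0.009,0.53,0.01,-0.01,-0.009,0.71,0.01,-0.01,-0.009,0.89,0.01,-0.01,-0.009,1.07,0.01,-0.01,-0.009,1.25,0.01,-0.01,-0.009,1.37]
}}

```text
time: 14.9
tool_pos: [0.4901, -0.0004, 0.1775]
tcp_rot: [1.144, 2.884, -0.124]
wrist_force: [0.6, 0.4, 0.4]
width: -0.001
grip_force: 0.0
```

Run:
```python
from h import *
rows([fing3(227,.08,.035,.177),fing3(227,.08,.025,.177)]+[fing3(227+3.5*i,.08,.018,.177) for i in range(0,7)])
print(monitor.read_state()["q"].round(2),monitor.read_state()["wrist_force"].round(1))
```

```text
t 14.9 at [ 4.901e-01 -4.000e-04  1.775e-01] yaw 46.6
-0.030, -0.016, 0.003, -0.007
-0.040, -0.016, 0.004, -0.007
-0.047, -0.016, 0.005, -0.007
-0.052, -0.017, 0.005, -0.068
-0.057, -0.017, 0.005, -0.129
-0.062, -0.018, 0.006, -0.190
-0.067, -0.018, 0.006, -0.251
-0.072, -0.017, 0.006, -0.312
-0.077, -0.017, 0.006, -0.373
[ 0.01 -0.05  2.05 -0.1   1.13 -0.76] [0.6 0.4 0.4]
```

>>> {"name": "step_arm", "arguments": {
  "series": [-0.025,-0.015,0.003,0,-0.038,-0.016,0.004,0,-0.046,-0.016,0.005,-0.01,-0.052,-0.017,0.005,-0.07,-0.057,-0.017,0.005,-0.13,-0.062,-0.018,0.006,-0.19,-0.067,-0.018,0.006,-0.25,-0.072,-0.017,0.006,-0.31]
}}

```text
time: 15.9
tool_pos: [0.5303, -0.0619, 0.1765]
tcp_rot: [0.679, 3.043, -0.132]
wrist_force: [-2.4, -0.1, -0.5]
width: 0.002
grip_force: 0.7
```

Run:
```python
from h import *
look(["elbow","lens","brooch"],save="f")
rows([fing3(244.5+2*i,.08,.018,.177) for i in range(0,5)])
```

```text
top lens 0.66 [390. 270.] [ 0.504  -0.1504  0.18  ]
top lens 0.56 [305. 282.] [0.4814 0.0225 0.18  ]
scene elbow 0.87 [316. 220.] [ 0.589  -0.0041  0.215 ]
scene lens 0.86 [269. 182.] [ 0.5114 -0.1576  0.18  ]
scene lens 0.28 [413. 241.] [0.5292 0.1976 0.18  ]
scene brooch 0.83 [268. 226.] [ 0.5245 -0.1657  0.012 ]
t 16.3 at [ 0.5311 -0.062   0.1773] yaw 64.6
-0.000, -0.001, 0.000, 0.002
-0.003, -0.002, 0.001, -0.033
-0.006, -0.002, 0.001, -0.068
-0.009, -0.002, 0.001, -0.103
-0.011, -0.003, 0.001, -0.138
```

View pics/f_top.png

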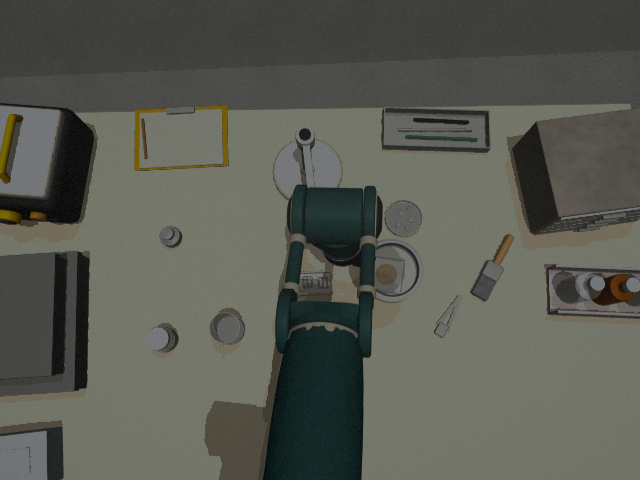

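>>> {"name": "step_arm", "arguments": {
  "series": [-0.003,-0.002,0.001,-0.03,-0.006,-0.002,0.001,-0.07,-0.006,-0.002,0.001,-0.07,0.01,0.0,0,-0.07,0.04,0.02,0,-0.07,0.07,0.04,-0.06,-0.07,0.08,0.09,-0.07,-0.07,0.08,0.14,-0.07,-0.07]
}}

```text
time: 17.3
tool_pos: [0.5184, 0.1061, 0.2358]
tcp_rot: [0.575, 3.059, -0.129]
wrist_force: [0.6, -0.6, 0.3]
width: 0.0
grip_force: 0.0
```

```bash
cat >> h.py <<'E'
def ringfit(p,tag):
    """edge-fit of ring (outer r65 & inner r52 rims at z .192) -> print centre per camera"""
    from scipy.optimize import minimize
    g=cv2.GaussianBlur(cv2.cvtColor(p["image"],cv2.COLOR_RGB2GRAY),(0,0),1.0).astype(float)
    a=np.linspace(0,2*np.pi,180,endpoint=False)
    def samp(c,r,z):
        q=np.array([proj(p,(c[0]+r*np.cos(t),c[1]+r*np.sin(t),z)) for t in a]).astype(np.float32)
        return cv2.remap(g.astype(np.float32),q[:,0][None],q[:,1][None],cv2.INTER_LINEAR)[0]
    def cost(c):  # bright annulus at top face vs dark inside and outside
        v=samp(c,.0585,.192)-.5*samp(c,.048,.192)-.5*samp(c,.070,.192); return -np.mean(np.clip(v,-40,60))
    best=min(((cost((x,y)),x,y) for x in np.arange(.49,.55,.006) for y in np.arange(-.2,-.12,.006)))
    s=minimize(cost,best[1:],method="Nelder-Mead",options=dict(initial_simplex=[best[1:],(best[1]+.004,best[2]),(best[1],best[2]+.004)],xatol=1e-4))
    print(tag,"ring",s.x.round(4),round(s.fun,1)); return s.x
E
python3 - <<'E'
from h import *
look(["elbow","lens","brooch","square_tray"],save="g")
for c in("top","scene"):
    p=viewer.read_camera(c); x=ringfit(p,c)
    im=p["image"][:,:,::-1].copy()
    for r in(.052,.065):
        q=np.array([proj(p,(x[0]+r*np.cos(t),x[1]+r*np.sin(t),.192)) for t in np.linspace(0,6.28,60)])
        cv2.polylines(im,[(q*16).astype(np.int32)],True,(0,0,255),1,shift=4)
    u,v=map(int,proj(p,(.522,-.163,.1))); o=im[v-55:v+55,u-60:u+60]; raw=p["image"][v-55:v+55,u-60:u+60,::-1]
    cv2.imwrite(f"pics/g_{c}_crop.png",cv2.resize(np.hstack([raw,o]),None,fx=3.3,fy=3.3,interpolation=cv2.INTER_CUBIC))
a,b=[cv2.imread(f"pics/g_{c}_crop.png") for c in("top","scene")]
w=min(a.shape[1],b.shape[1]); cv2.imwrite("pics/g_crop.png",cv2.resize(np.vstack([a[:,:w],b[:,:w]]),None,fx=.78,fy=.78))
E
```

```text
top elbow 0.83 [314. 231.] [0.5795 0.002  0.215 ]
top elbow 0.73 [444. 324.] [ 0.3914 -0.2454  0.215 ]
top lens 0.81 [393. 266.] [ 0.5117 -0.1576  0.18  ]
scene elbow 0.9 [316. 218.] [ 0.5852 -0.0046  0.215 ]
scene lens 0.73 [265. 180.] [ 0.5122 -0.1688  0.18  ]
scene brooch 0.8 [270. 224.] [ 0.5147 -0.1644  0.012 ]
scene square_tray 0.95 [268. 229.] [ 0.5254 -0.1668  0.    ]
top ring [ 0.5185 -0.1599] -16.0
scene ring [ 0.5192 -0.1616] -10.1
```

View pics/g_crop.png

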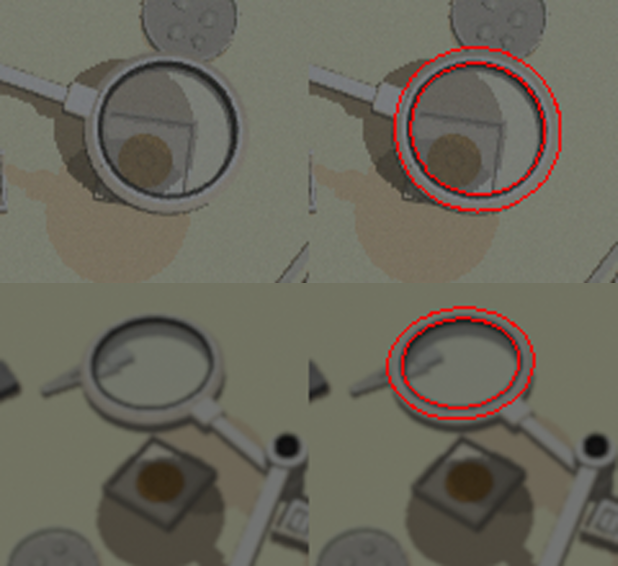

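Run:
```python
from h import *
from scipy.optimize import least_squares
S=3.3*.78
M=dict(top=((86,244,52,214),0,(386,274)),scene=((82,224,315,428),283,(269.2,226.7)))
a=np.linspace(0,2*np.pi,120)
for c,(bb,oy,br) in M.items():
    p=viewer.read_camera(c); print([k for k in p]) if c=="top" else 0
    u,v=map(int,proj(p,(.522,-.163,.1)))
    m=np.array([bb[0]/S+u-60,bb[1]/S+u-60,(bb[2]-oy)/S+v-55,(bb[3]-oy)/S+v-55])
    def pred(x,zs,r=.065):
        q=np.array([proj(p,(x[0]+r*np.cos(t),x[1]+r*np.sin(t),z)) for z in zs for t in a]); return np.array([q[:,0].min(),q[:,0].max(),q[:,1].min(),q[:,1].max()])
    B=atz(p,br,.017)
    for zs in((.168,.192),(.18,)):
        s=least_squares(lambda x:pred(x,zs)-m,(.52,-.16)); print(c,zs,s.x.round(4),"res",s.fun.round(1),"lens-brooch",(s.x-B[:2]).round(4))
s=monitor.read_state(); print(s["tool_pos"],yaw(),proj(p,s["tool_pos"]),s["time"])
```

```text
['image', 'intrinsics', 'T', 'shot']
top (0.168, 0.192) [ 0.5162 -0.1585] res [-2.   2.  -1.1  1. ] lens-brooch [-0.0038  0.0031]
top (0.18,) [ 0.5168 -0.1592] res [-1.3  1.3 -0.  -0. ] lens-brooch [-0.0032  0.0023]
scene (0.168, 0.192) [ 0.5185 -0.1597] res [-0.8  0.8 -3.1  2.6] lens-brooch [-0.0097  0.0011]
scene (0.18,) [ 0.5191 -0.1601] res [-0.5  0.5  0.5 -0.5] lens-brooch [-0.0091  0.0007]
[0.51819703 0.10354105 0.23283721] 68.57554780610486 [376.3163945  207.64369281] 18.0
```

Run:
```python
from h import *
rows([(.495,.05,.233,68.6),(.495,.0,.233,68.6),(.5,-.045,.22,68.6),(.505,-.054,.177,68.6),(.515,-.058,.177,68.6),(.523,-.0613,.177,68.6),(.529,-.0637,.177,68.6)])
```

```text
t 18.0 at [0.5182 0.1035 0.2328] yaw 68.6
0.002, -0.058, 0.004, -0.000
-0.016, -0.105, 0.009, -0.000
-0.036, -0.143, 0.026, -0.000
-0.043, -0.147, 0.069, -0.000
-0.054, -0.147, 0.070, -0.000
-0.062, -0.147, 0.070, -0.000
-0.069, -0.147, 0.070, -0.000
```

>>> {"name": "step_arm", "arguments": {
  "series": [0.002,-0.058,0,0,-0.016,-0.105,0.005,0,-0.036,-0.143,0.02,0,-0.043,-0.147,0.069,0,-0.043,-0.147,0.07,0,-0.054,-0.147,0.07,0,-0.062,-0.147,0.07,0,-0.069,-0.147,0.07,0]
}}

```text
time: 19.0
tool_pos: [0.5314, -0.0632, 0.1791]
tcp_rot: [0.574, 3.061, -0.133]
wrist_force: [-0.1, -0.4, 0.1]
width: -0.0
grip_force: 0.0
```

Run:
```python
from h import *
print(monitor.read_state()["wrist_force"])
rows([(.5340,-.0658,.177,68.6),(.5375,-.0672,.177,68.6),(.5385,-.0676,.177,68.6)])
```

```text
[-0.11112885 -0.36138122  0.11753132]
t 19.0 at [ 0.5314 -0.0632  0.1791] yaw 68.7
-0.003, -0.001, 0.002, 0.001
-0.007, -0.001, 0.002, 0.001
-0.008, -0.001, 0.003, 0.001
```

>>> {"name": "step_arm", "arguments": {
  "series": [-0.003,-0.001,0.002,0,-0.005,-0.001,0.002,0,-0.007,-0.001,0.002,0,-0.008,-0.001,0.002,0,-0.008,-0.001,0.002,0]
}}

```text
time: 19.62
tool_pos: [0.5362, -0.0674, 0.1755]
tcp_rot: [0.576, 3.065, -0.133]
wrist_force: [-1.3, 0.2, 0.2]
width: -0.002
grip_force: 0.5
```

Run:
```python
from h import *
look(["lens"],("scene",))
s=monitor.read_state(); print(s["tool_pos"],s["wrist_force"])
```

```text
scene lens 0.55 [264. 182.] [ 0.5177 -0.1661  0.18  ]
[ 0.53623106 -0.06740285  0.17551922] [-1.55018777  0.00833598 -0.13579259]
```

>>> {"name": "step_arm", "arguments": {
  "series": [-0.001,0,0,0,-0.002,0,0,0,-0.002,0,0,0,0.01,0,0,0,0.04,0.02,0,0,0.07,0.04,-0.06,0,0.08,0.09,-0.07,0,0.08,0.14,-0.07,0]
}}

```text
time: 20.72
tool_pos: [0.5134, 0.0994, 0.2346]
tcp_rot: [0.575, 3.058, -0.129]
wrist_force: [0.1, -0.2, -0.7]
width: 0.001
grip_force: 0.0
```

Run:
```python
from h import *
look(["elbow","lens","magnifier"],save="h")
def ov(c,B):
    p=viewer.read_camera(c); x=ringfit(p,c); im=p["image"][:,:,::-1].copy()
    for z,col in((.18,(0,0,255)),):
        q=np.array([proj(p,(B[0]+.065*np.cos(t),B[1]+.065*np.sin(t),z)) for t in np.linspace(0,6.28,60)])
        cv2.polylines(im,[(q*16).astype(np.int32)],True,col,1,shift=4)
    u,v=map(int,proj(p,(.522,-.163,.1))); s=np.s_[v-55:v+55,u-60:u+60]
    return cv2.resize(np.hstack([p["image"][s][:,:,::-1],im[s]]),None,fx=2.574,fy=2.574,interpolation=cv2.INTER_CUBIC)
# circle drawn straight above the brooch as each camera places it
pt=viewer.read_camera("top");ps=viewer.read_camera("scene")
cv2.imwrite("pics/h_crop.png",np.vstack([ov("top",atz(pt,(386,274),.017)),ov("scene",atz(ps,(269.2,226.7),.017))]))
```

```text
top elbow 0.81 [312. 230.] [0.581 0.007 0.215]
top lens 0.6 [392. 260.] [ 0.5245 -0.1549  0.18  ]
top lens 0.34 [441. 323.] [ 0.3952 -0.2479  0.18  ]
top magnifier 0.65 [305. 172.] [0.7794 0.0243 0.    ]
top magnifier 0.48 [233. 327.] [0.4047 0.1956 0.    ]
scene elbow 0.94 [319. 218.] [0.5811 0.0012 0.215 ]
scene lens 0.62 [262. 183.] [ 0.5224 -0.1691  0.18  ]
scene magnifier 0.6 [286. 335.] [0.7709 0.0068 0.    ]
scene magnifier 0.33 [416. 241.] [0.397  0.2017 0.    ]
top ring [ 0.5246 -0.1623] -16.9
scene ring [ 0.5255 -0.1638] -9.5
```

View pics/h_crop.png

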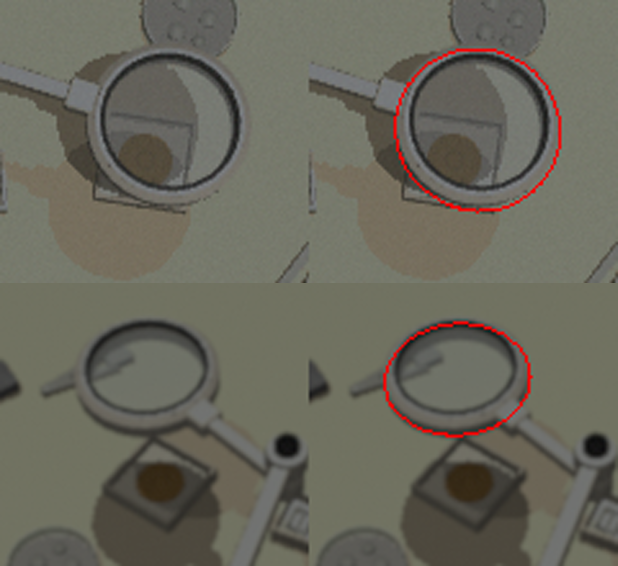

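```bash
python3 -c "
from workcell import job; print(job.finish_job())"
```

```text
the job is handed in; nothing more can be done
None
```

I pushed the magnifier's inner arm and outer arm round with the closed fingertip, and the lens now stands above the brooch. I handed the job in at about 21 s with the gripper clear of everything. The two cameras disagree by about 3–4 mm either way (about zero on average), so centring is only known to that, and I saw no sign that the foot or tray had moved.

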